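# Lids back on their own storage tubs

### The arm

A 7-joint arm with a two-finger parallel gripper is mounted at the origin on a cart in front of the work surface, level with it; the furniture and walls round the work are solid. World frame = base frame: x ahead of the robot, y to its left, z up, the work surface at z = 0. Lengths are in m, angles in degrees, forces in N, time in s.
With the tool pointing down it reaches from about 0.35 to 0.775 m from the base axis. Payload 3.1 kg.
Tool frame: the origin (TCP) lies on the centre line of the jaws, within the pads' length; the fingertips stand 17 mm ahead of it and the grasp point (between the pads) lies 2 mm behind it (robot.tip_reach is the distance from the TCP to the fingertips, in m); z points along the fingers, y is the line along which they close (so a half turn about z gives the same grasp; the last joint's range is limited). The gripper opens to 85 mm and grips with 20 to 120 N. Pads are 22 mm wide; open, the fingers measure 114 mm over their backs; the gripper's body (76 mm by 85 mm) begins 54 mm behind the grasp point. The pads swing forward as they close: fully open they stand 13 mm farther back than shut.
Start: joints at [-78.02, 17.813, 0.802, 86.603, -0.252, 75.585, -1.558], TCP at [0.136, 0.533, 0.248] pointing down, gripper open.
Joint ranges: [-154.91, 154.91], [-16.99, 109.72], [-72.82, 74.43], [7.12, 147.25], [-82.49, 262.49], [11.32, 116.49], [-174.64, 174.64]. Speed limits (degrees/s): [159.86, 159.86, 180, 180, 180, 180, 180].

### API

Orientations are given as [roll, pitch, yaw] about the fixed x, y, z axes, in that order (R = Rz(yaw) Ry(pitch) Rx(roll)).
In Python, from station import robot, fingers, vision, workorder, recognise gives the robot as it stands. Calls block until the motion is done:
- robot.move_to(position, orientation): joint-space move of the TCP to a pose.
- robot.line_to(position, orientation=None, velocity=0.15, f_stop=None): straight line of the TCP; orientation=None keeps the orientation; velocity is the mean speed in m/s. With f_stop (N) it stops when the force on the tool has changed by that much, and returns True; else False.
- robot.move_j(angles): joint-space move.
- fingers.gripper_to(opening, force=None): opening from 0.0 (shut) to 1.0 (fully open); force is the grip in N (None keeps the last); returns when the fingers have stopped.
- robot.pause(seconds).
- robot.inverse_kinematics(position, orientation): joint angles nearest the present ones, or None.
- vision.grab_frame(name): name is "scene" or "top"; returns the picture (400x640x3 uint8, red, green, blue); there is no depth.
- vision.calibration(name): a dict with "mtx" (3x3 intrinsics, pixels), "extrinsics" (4x4, takes a point from world to camera coordinates). Camera axes: x right, y up, looking along -z (the intrinsics and any distortion apply to the point x, -y, -z); pixel columns grow to the right and rows downward; lengths in m; the calibration is good to about 2 mm. A picture is of the moment at which its call begins. calibration takes no time and is no camera call.
A pose or a line that the arm cannot do raises robot.PlanningError and nothing moves.
- workorder.close_job(): hands the job in; it is judged then, once.
Trained networks look in the newest picture that a camera, given by its name, has taken for a name from the list of things; names that differ only in an ending like _2 or _b are one class to them, and where a whole thing is asked for, a point or a joint stands for the part that bears it (a point fixed in the world has none). Each returns a list of dicts, best first, with "p" (0 to 1); they miss things now and then, are a little off and sometimes report something else, mostly with a low value. They report only what shows in the picture. A call takes as long as a camera call.
- recognise(label, camera): "rect" ([centre column, centre row, width, height] in pixels, round what is visible of it).
Readings, each from a call of its own:
- robot.current_time_s(): time.
- robot.current_joint_positions(): joint angles.
- robot.current_dq(): joint speeds.
- robot.current_joint_torque(): joint torques, N m.
- robot.current_tool_pos(): TCP position.
- robot.current_eef_rot(): TCP orientation.
- robot.current_contact_force(): force on the tool from outside, world axes, zero at the start.
- robot.current_torque(): the same for the moment, N m.
- robot.current_finger_gap(): opening from 0.0 (shut) to 1.0 (fully open).
- robot.current_gripper_force(): force on a finger pad.
Only numpy, scipy, OpenCV 4.12 (cv2) and the standard library are available. Lean on these libraries where they do the work, as an engineer would, in place of code of your own. Each camera call takes 0.05 s, during which the arm holds its last target. There are 200 camera calls.

### The job

After the washing-up the three wooden lids were laid on the wrong storage tubs. Swap them round so that every tub wears the lid of its own shape, each pressed down until it snaps home all round; the clear chopping board is a good place to park a lid on the way. Leave the tubs standing where they are and do not disturb the salt shaker or the spice jar.

Things in the scene. Friction and masses are not known exactly. Their poses are not given: they have to be found in the camera images.
- tub_round: round white stoneware storage tub, loose, 0.5 kg, 105 mm across, 62 mm high, open at the top, with two small lug handles (16 mm out, 40 mm wide, below the rim) on its +x and -x sides. Origin: centre of its underside, z up. Mouth 93 mm across at the rim: a 6 mm deep lip, below which the wall steps back 3 mm.
- tub_square: square white stoneware storage tub, loose, 0.5 kg, 89 x 89 mm outside, 62 mm high, open at the top, with two small lug handles (16 mm out, 40 mm wide, below the rim) on its +x and -x sides. Origin: centre of its underside, z up, x and y square to its sides. Mouth 77 x 77 mm with the same lip as the round tub.
- tub_oblong: oblong white stoneware storage tub without handles, loose, 0.5 kg, 144 mm (along its x) x 72 mm (along its y) outside, 62 mm high, open at the top. Origin: centre of its underside, z up. Mouth 132 x 60 mm with the same lip as the round tub.
- lid_round: round pale wooden lid, 106 mm across, 90 g: a 9 mm plate with an upright wooden grip bar on its middle, 56 mm long (along the lid's x), 16 mm thick (along y), its top 34 mm above the plate's underside; a grey plug 16 mm deep below the plate. Origin: centre of the plate's underside, z up. At the start it lies loosely on the square tub, its plug's foot on the rim.
- lid_square: square pale wooden lid, 90 x 90 mm, with plate, bar (along its x) and plug as on the round lid; fits its tub at any quarter turn. On all lids the plug is 2 mm clear of its own tub's mouth all round, tapered 3 mm more in its lowest 5 mm, with a spring cleat amid each side. Origin: centre of the plate's underside, z up. At the start it lies loosely on the oblong tub.
- lid_oblong: oblong pale wooden lid, 145 mm (along its x) x 73 mm, otherwise like the other two; fits its tub either way round. Origin: centre of the plate's underside, z up. At the start it lies loosely across the round tub. Any lid is home when its origin is 62 mm above its tub's; between 12 and 8 mm above home the cleats resist with 5 to 11 N, then little, and under the lip they hold it.
- board: wooden chopping board lying flat and fixed on the worktop to the right, 200 mm (along its x) x 300 mm (along its y), 21 mm thick, nothing on it. Origin: centre of its underside. A free spot for a lid, which lies there on its plug's foot.
- salt_shaker: glass salt shaker with a grey domed metal top, 44 mm across, 90 mm high, loose; not to be disturbed. Origin: centre of its underside.
- spice_jar: small round glass spice jar with a dark cap that has a green disc on top, 44 mm across, 105 mm high, loose; not to be disturbed. Origin: centre of its underside.

How it is judged:
By the outcome, as a careful person would: the job done as asked, in the order asked, and still so for the second after the job is handed in, with the robot touching nothing.
It also fails if it takes over 141 s, if anything falls off the work surface, if the arm or the gripper's body presses on something with over 40 N, if the wrist force passes 120 N, or if a joint passes its speed limit or range.

## Working session

There is one attempt and no reset: what is moved stays moved. The work goes in short steps, each a Python script; the robot and the scene stay as the last script left them, time stands still between calls to the robot, and variables do not carry over. Pictures are saved under pics/ and viewed, at most 14 in all, crops included, and the job is handed in when it is done.

```bash
mkdir -p pics; ls; python3 - <<'E'
from station import robot, fingers, vision, workorder, recognise
import cv2,numpy as np
np.set_printoptions(precision=4,suppress=True)
for n in("top","scene"):
    im=vision.grab_frame(n); cv2.imwrite(f"pics/{n}0.png",im[:,:,::-1])
    c=vision.calibration(n); print(n,c)
    for l in "tub_round tub_square tub_oblong lid_round lid_square lid_oblong board salt_shaker spice_jar".split():
        print(l,[(np.round(r["rect"],1).tolist(),round(r["p"],2)) for r in recognise(l,n)[:2]])
print(robot.current_time_s(),robot.tip_reach, robot.current_eef_rot(), robot.current_tool_pos())
E
```

```text
pics
top {'mtx': array([[420.3087,   0.    , 311.2771],
       [  0.    , 420.3087, 202.5998],
       [  0.    ,   0.    ,   1.    ]]), 'extrinsics': array([[ 0.0281, -0.9995,  0.0115, -0.0169],
       [ 0.9836,  0.0297,  0.1782, -0.4997],
       [-0.1784,  0.0063,  0.9839, -1.2401],
       [ 0.    ,  0.    ,  0.    ,  1.    ]])}
tub_round [([319.1, 165.2, 27.1, 43.2], 0.57)]
tub_square [([269.1, 231.2, 23.8, 12.8], 0.63)]
tub_oblong [([205.7, 221.4, 52.3, 37.3], 0.92)]
lid_round [([265.3, 215.2, 32.0, 36.9], 0.72)]
lid_square [([204.9, 220.6, 32.1, 29.0], 0.75)]
lid_oblong [([320.5, 161.9, 50.3, 24.9], 0.58)]
board [([422.8, 224.1, 66.3, 96.9], 0.89)]
salt_shaker [([248.2, 171.6, 20.4, 18.4], 0.75)]
spice_jar [([237.0, 262.5, 22.2, 17.4], 0.58)]
scene {'mtx': array([[423.0109,   0.    , 314.8284],
       [  0.    , 423.0109, 203.4271],
       [  0.    ,   0.    ,   1.    ]]), 'extrinsics': array([[ 0.7536, -0.657 , -0.0195, -0.3273],
       [ 0.4624,  0.5088,  0.7261, -0.2911],
       [-0.4672, -0.5562,  0.6873, -1.0574],
       [ 0.    ,  0.    ,  0.    ,  1.    ]])}
tub_round [([364.0, 208.8, 28.6, 25.9], 0.62)]
tub_square [([288.9, 205.6, 33.1, 23.4], 0.87)]
tub_oblong [([250.7, 176.9, 50.7, 33.5], 0.75)]
lid_round [([289.9, 189.4, 38.4, 26.0], 0.69)]
lid_square [([251.4, 166.7, 38.2, 25.0], 0.7)]
lid_oblong [([365.6, 193.9, 44.4, 34.1], 0.68)]
board [([412.7, 310.4, 134.8, 117.3], 0.59)]
salt_shaker [([311.9, 171.6, 7.4, 23.0], 0.69)]
spice_jar [([238.1, 202.1, 18.0, 29.8], 0.68), ([312.4, 171.9, 9.5, 24.0], 0.65)]
1.0 0.017 [-179.9988   -0.0001  165.6359] [0.1364 0.5328 0.2483]
```

```bash
python3 - <<'E'
import cv2
a=cv2.imread("pics/top0.png")[125:290,165:365]; cv2.imwrite("pics/top0c.png",cv2.resize(a,None,fx=3.6,fy=3.6,interpolation=cv2.INTER_CUBIC))
a=cv2.imread("pics/scene0.png")[130:270,210:410]; cv2.imwrite("pics/scene0c.png",cv2.resize(a,None,fx=4,fy=4,interpolation=cv2.INTER_CUBIC))
E
```

```text
(no output)
```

View pics/top0.png

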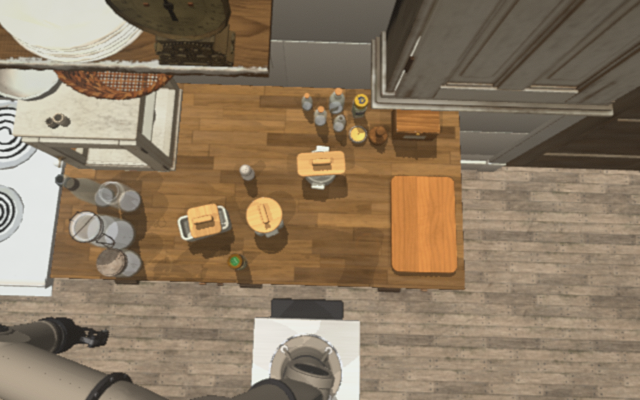

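View pics/top0c.png

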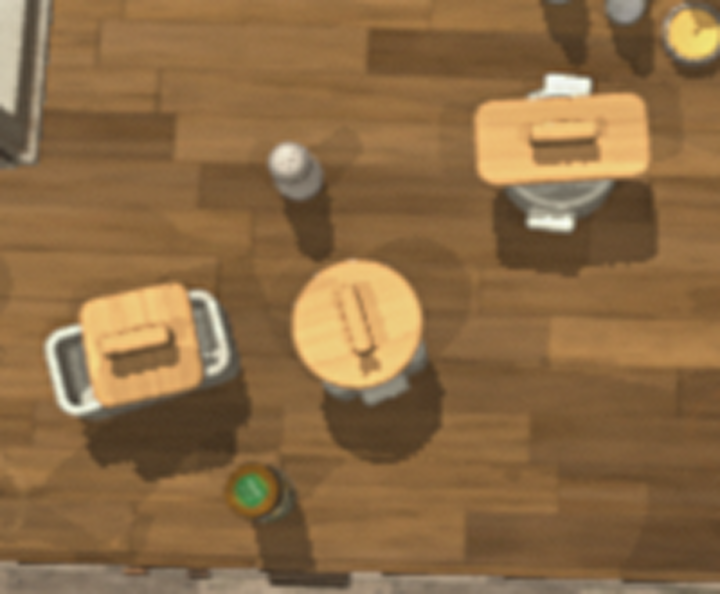

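View pics/scene0c.png

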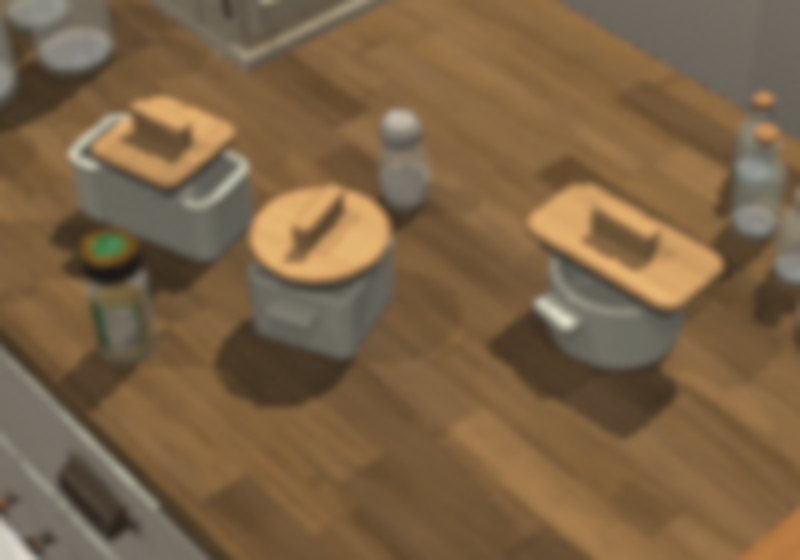

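```bash
cat > h.py <<'E'
from station import robot, fingers, vision, workorder, recognise
import cv2, numpy as np
from scipy.optimize import differential_evolution
from scipy.ndimage import map_coordinates
CAL={n:vision.calibration(n) for n in("top","scene")}
def proj(n,P):
    c=CAL[n]; E=c["extrinsics"]; p=P@E[:3,:3].T+E[:3,3]; p=p*[1,-1,-1]; p=p@c["mtx"].T
    return p[:,:2]/p[:,2:]
def unproj(n,uv,z):
    c=CAL[n]; E=c["extrinsics"]; d=np.linalg.inv(c["mtx"])@[*uv,1]; d=E[:3,:3].T@(d*[1,-1,-1]); o=-E[:3,:3].T@E[:3,3]
    return o+d*(z-o[2])/d[2]
def outline(shape,a,b):
    if shape=="round":
        t=np.linspace(0,2*np.pi,120,endpoint=False); return np.c_[a/2*np.cos(t),a/2*np.sin(t)]
    s=np.linspace(-.4,.4,30); o=np.ones(30)/2
    return np.r_[np.c_[s*a,o*b],np.c_[s*a,-o*b],np.c_[o*a,s*b],np.c_[-o*a,s*b]]
def fit(ims,shape,a,b,z,guess,yawr,chan=lambda i:i[:,:,0],r=.025,eps=.003):
    """pose (x,y,yaw deg) whose outline at height z has the strongest bright-inside edge"""
    O=outline(shape,a,b); G={n:cv2.GaussianBlur(chan(i.astype(np.float32)),(0,0),.8) for n,i in ims.items()}
    k=1+2*eps/min(a,b); Oi=O-0; 
    n_=np.where(np.abs(np.abs(O)/[a/2,b/2]-1)<1e-6,np.sign(O),0) if shape!="round" else O/np.linalg.norm(O,axis=1,keepdims=True)
    def cost(v):
        y=np.radians(v[2]); R=np.array([[np.cos(y),-np.sin(y)],[np.sin(y),np.cos(y)]]); s=0
        for n,g in G.items():
            q=[]
            for e in(-eps,eps):
                P=np.c_[(O+e*n_)@R.T+v[:2],np.full(len(O),z)]; uv=proj(n,P); q.append(map_coordinates(g,[uv[:,1],uv[:,0]],order=1,mode="nearest"))
            s+=np.clip(q[0]-q[1],-10,60).mean()
        return -s/len(G)
    B=[(guess[0]-r,guess[0]+r),(guess[1]-r,guess[1]+r),yawr]
    o=differential_evolution(cost,B,seed=1,popsize=20,tol=1e-6,maxiter=200)
    return o.x,-o.fun
E
cat > f1.py <<'E'
from h import *
np.set_printoptions(precision=4,suppress=True)
ims={n:cv2.imread(f"pics/{n}0.png")[:,:,::-1] for n in("top","scene")}
L={"round":(.106,.106,(265.3,215.2),(0,.01)),"square":(.09,.09,(204.9,220.6),(-30,60)),"oblong":(.145,.073,(320.5,161.9),(60,130))}
for s,(a,b,uv,yr) in L.items():
    g=unproj("top",uv,.087)
    for c in(["top"],["scene"],["top","scene"]):
        print(s,c,*fit({n:ims[n] for n in c},s,a,b,.087,g,yr))
for l,uv,h in(("salt",(248,171),.045),("spice",(236,262),.105)): print(l,unproj("top",uv,h))
print([unproj("top",p,.021) for p in((391,177),(455,177),(391,272),(456,273))])
for l,p,q in (("round",(.2,.0),0),): pass
E
python3 f1.py
```

```text
round ['top'] [0.4532 0.1373 0.0023] 60.0
round ['scene'] [0.4505 0.133  0.0001] 53.54607009887695
round ['top', 'scene'] [0.4522 0.1345 0.0019] 55.893944
square ['top'] [ 0.4297  0.3121 11.6765] 57.04878616333008
square ['scene'] [ 0.429   0.3077 15.2969] 34.06510925292969
square ['top', 'scene'] [ 0.4294  0.3106 12.671 ] 43.78309631347656
oblong ['top'] [ 0.6142 -0.0267 95.1884] 53.025577545166016
oblong ['scene'] [ 0.6114 -0.0297 95.0377] 48.99929428100586
oblong ['top', 'scene'] [ 0.6129 -0.028  95.2794] 49.36687469482422
salt [0.5934 0.1961 0.045 ]
spice [0.3117 0.2064 0.105 ]
[array([ 0.594 , -0.2518,  0.021 ]), array([ 0.6003, -0.4546,  0.021 ]), array([ 0.2979, -0.2501,  0.021 ]), array([ 0.3005, -0.4478,  0.021 ])]
```

```bash
sed -i 's/-10,60)/-10,120)/' h.py; cat > f2.py <<'E'
from h import *
np.set_printoptions(precision=4,suppress=True)
ims={n:cv2.imread(f"pics/{n}0.png")[:,:,::-1] for n in("top","scene")}
L={"round":(.106,.106,(.4522,.1345),(0,.01),(130,230)),"square":(.09,.09,(.4294,.3106),(-25,60),(60,140)),"oblong":(.145,.073,(.6129,-.028),(60,130),(50,140))}
for s,(a,b,g,yr,br) in L.items():
    for c in(["top"],["scene"],["top","scene"]):
        I={n:ims[n] for n in c}
        v,f=fit(I,s,a,b,.087,g,yr); w,k=fit(I,"bar",.056,.016,.112,v,br,r=.006)
        print(s,c,v,round(f,1),w,round(k,1))
# rough square/oblong tubs
def both(p,y):
    for Y in(y,y-180):
        try: q=robot.inverse_kinematics([*p],[180,0,Y])
        except Exception as e: q=e
        print(p,Y,q)
for p,y in(((.613,-.028,.11),95),((.613,-.028,.22),95),((.42,-.33,.1),95),((.42,-.33,.22),60),((.452,.135,.11),15),((.43,.31,.11),102),((.43,.31,.22),102)): both(p,y)
E
python3 f2.py
```

```text
round ['top'] [0.4532 0.1364 0.0001] 76.2 [  0.4541   0.14   206.0488] 16.2
round ['scene'] [0.4506 0.133  0.0006] 57.2 [  0.4514   0.1336 206.069 ] 29.4
round ['top', 'scene'] [0.4525 0.1357 0.0099] 64.1 [  0.4542   0.1375 204.3515] 18.6
square ['top'] [ 0.4309  0.3118 13.3673] 67.6 [ 0.4299  0.3178 99.4644] 31.4
square ['scene'] [ 0.429   0.3077 15.295 ] 34.1 [ 0.4292  0.308  92.5712] 25.0
square ['top', 'scene'] [ 0.4305  0.311  13.4134] 48.8 [ 0.431   0.3123 97.6295] 25.7
oblong ['top'] [ 0.6141 -0.0268 95.3056] 58.1 [ 0.6152 -0.0257 91.9736] 23.6
oblong ['scene'] [ 0.6114 -0.0296 95.1369] 49.6 [ 0.6136 -0.0278 84.9119] 28.6
oblong ['top', 'scene'] [ 0.6135 -0.0278 95.0744] 51.6 [ 0.6152 -0.0258 91.7911] 24.7
(0.613, -0.028, 0.11) 95 [-27.6317  37.1473  44.485   88.2277 -27.5816  66.0487  27.3982]
(0.613, -0.028, 0.11) -85 [ -37.1354   45.8272   64.3382   88.5792  -42.5492   72.9484 -141.656 ]
(0.613, -0.028, 0.22) 95 [-29.7492  32.4555  49.3619  79.8677 -24.5349  78.7196  24.8667]
(0.613, -0.028, 0.22) -85 [ -36.5143   38.3244   64.4342   80.1197  -34.3407   82.5868 -147.8511]
(
[... 197 characters left out ...]
22) 60 [ -5.5409  24.3206  57.7818  93.3098 -21.2267  74.2277  25.8202]
(0.42, -0.33, 0.22) -120 [  -9.1969   27.148    64.6718   93.4106  -25.1952   75.653  -150.556 ]
(0.452, 0.135, 0.11) 15 [-50.068   18.9886  38.5278 110.7733 -14.3225  55.0145 -79.7635]
(0.452, 0.135, 0.11) -165 [-37.7202  17.0038  22.968  110.36    -8.0894  54.1872  94.0962]
(0.43, 0.31, 0.11) 102 [-54.6871  23.2842  22.2173 101.5549 -10.2491  57.1446 -16.5195]
(0.43, 0.31, 0.11) -78 [-34.1572  22.5386  -4.4897 100.7384   2.0549  56.8022 152.5692]
(0.43, 0.31, 0.22) 102 [-55.36    17.0273  22.6493  93.1122  -6.8401  71.2308 -19.3988]
(0.43, 0.31, 0.22) -78 [-36.6697  16.5331  -1.2217  92.3816   0.3675  71.0892 154.04  ]
```

```bash
python3 - <<'E'
import cv2,numpy as np
t=cv2.imread("pics/top0.png");s=cv2.imread("pics/scene0.png")
f=lambda a:cv2.resize(a,(400,400),interpolation=cv2.INTER_CUBIC)
cv2.imwrite("pics/bar.png",np.hstack([f(t[195:235,245:285]),f(s[170:210,270:310])]))
E
```

```text
(no output)
```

View pics/bar.png

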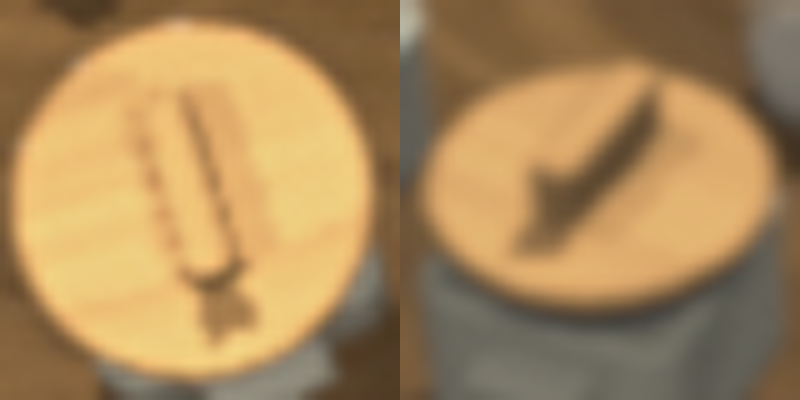

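```bash
cat >> h.py <<'E'
def tool(): return np.array(robot.current_tool_pos())
def rep(m): print(m,"t=%.1f"%robot.current_time_s(),tool().round(4),"yaw %.1f"%robot.current_eef_rot()[2],"gap %.3f"%robot.current_finger_gap(),"F",np.round(robot.current_contact_force(),1))
def down(yaw): return [180,0,yaw]
def swing(p,yaw,z=.22,v=.35):
    """over the work: joint move to a pose above p"""
    robot.move_to([p[0],p[1],z],down(yaw))
def pick(p,yaw,z):
    fingers.gripper_to(.5)
    swing(p,yaw,z+.08)
    robot.line_to([p[0],p[1],z],velocity=.1)
    fingers.gripper_to(0.,90); rep("grip")
    robot.line_to([p[0],p[1],z+.11],velocity=.2)
E
python3 - <<'E'
from h import *
q=np.array(robot.current_joint_positions()); q[0]=2; robot.move_j(q); rep("swing")
pick((.6135,-.0278),95.2,.109); rep("lifted")
robot.move_to([.43,-.34,.22],down(75)); rep("at board"); print(robot.current_joint_positions())
E
```

```text
swing t=3.5 [ 0.5485 -0.0404  0.2483] yaw 85.8 gap 1.000 F [ 0.3 -0.  -0.7]
grip t=5.8 [ 0.6141 -0.0278  0.11  ] yaw 95.2 gap 0.162 F [-0.6 -0.3  4.3]
lifted t=6.5 [ 0.6125 -0.0278  0.2174] yaw 95.2 gap 0.162 F [ 0.4  0.1 -2.1]
at board t=7.8 [ 0.4319 -0.3379  0.2198] yaw 75.2 gap 0.166 F [ 0.6 -0.7 -1.1]
[28.58171376 18.60845959 10.16016627 89.89722804 -3.50589652 71.80261218
 24.552255  ]
```

```bash
python3 - <<'E'
from h import *
robot.line_to([.43,-.34,.085],velocity=.2)
print(robot.line_to([.43,-.34,.062],velocity=.03,f_stop=5)); rep("down")
fingers.gripper_to(.5); robot.line_to([.43,-.34,.2],velocity=.3); rep("up")
robot.move_to([.42,-.1,.25],down(80))
for n in("top","scene"):
    im=vision.grab_frame(n); cv2.imwrite(f"pics/{n}1.png",im[:,:,::-1])
a=cv2.imread("pics/top1.png")[130:330,200:480]; cv2.imwrite("pics/top1c.png",cv2.resize(a,None,fx=2.8,fy=2.8,interpolation=cv2.INTER_CUBIC))
a=cv2.imread("pics/scene1.png")[130:370,210:530]; cv2.imwrite("pics/scene1c.png",cv2.resize(a,None,fx=2.5,fy=2.5,interpolation=cv2.INTER_CUBIC))
E
```

```text
True
down t=9.2 [ 0.43   -0.3401  0.069 ] yaw 75.0 gap 0.162 F [0.3 0.  3.4]
up t=10.2 [ 0.4301 -0.3401  0.2007] yaw 75.0 gap 0.503 F [-0.2  0.2 -0.9]
```

View pics/top1c.png

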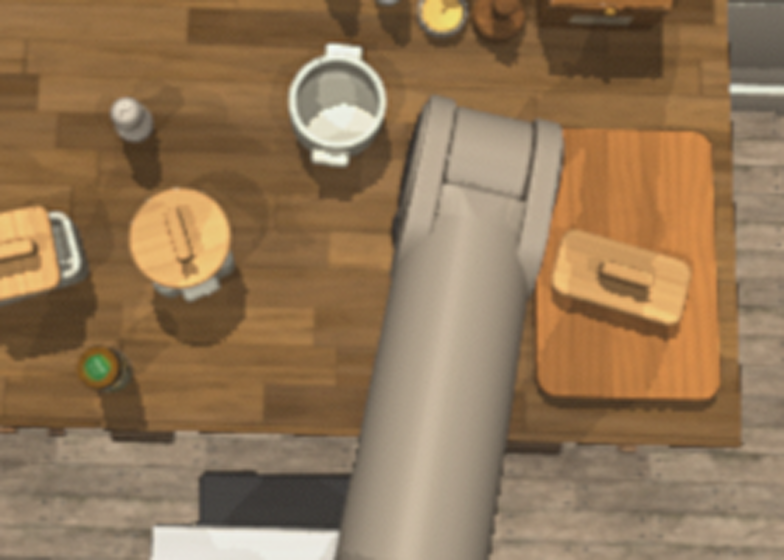

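View pics/scene1c.png

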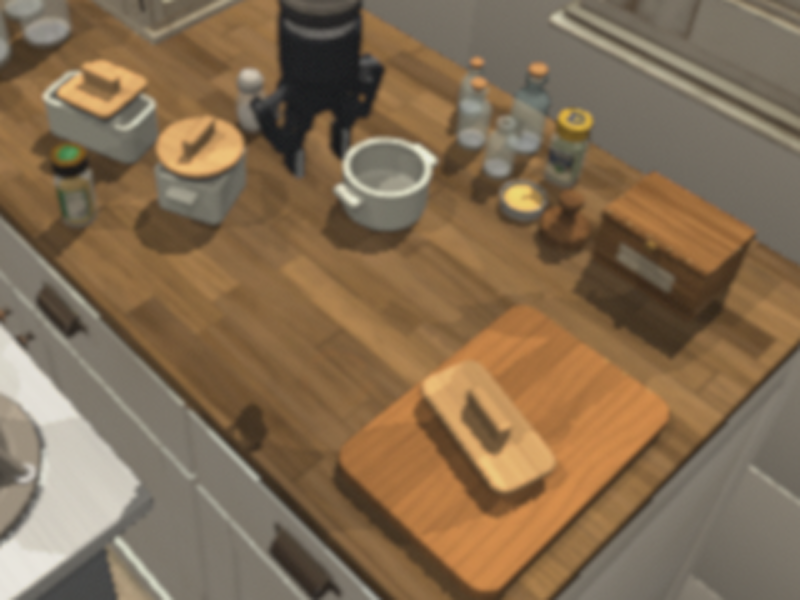

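```bash
cat > f3.py <<'E'
from h import *
np.set_printoptions(precision=4,suppress=True)
ims={n:cv2.imread(f"pics/{n}1.png")[:,:,::-1] for n in("top","scene")}
B=lambda i:i[:,:,2]
for c in(["top"],["scene"],["top","scene"]):
    I={n:ims[n] for n in c}
    print(c,*fit(I,"round",.105,.105,.062,(.61,-.028),(0,.01),B),*fit(I,"round",.093,.093,.062,(.61,-.028),(0,.01),lambda i:-B(i)),
     "oblong",*fit(I,"oblong",.145,.073,.046,(.43,-.34),(50,100)),"roundlid",*fit(I,"round",.106,.106,.087,(.4522,.1345),(0,.01)))
E
python3 f3.py
```

```text
['top'] [ 0.6138 -0.0258  0.01  ] 68.75557708740234 [ 0.6131 -0.0261  0.0001] 34.88719940185547 oblong [ 0.4317 -0.3377 74.7981] 32.5779914855957 roundlid [0.4532 0.1363 0.0001] 68.64928436279297
['scene'] [ 0.6121 -0.028   0.    ] 37.848609924316406 [ 0.6117 -0.0279  0.    ] 22.22109031677246 oblong [ 0.4298 -0.34   75.5424] 46.66897964477539 roundlid [0.4505 0.1328 0.0003] 55.774513244628906
['top', 'scene'] [ 0.6136 -0.0261  0.0029] 51.86460876464844 [ 0.6122 -0.0266  0.01  ] 27.648773193359375 oblong [ 0.4306 -0.3395 75.0536] 38.48280334472656 roundlid [0.4525 0.1356 0.01  ] 59.21575927734375
```

```bash
cat >> h.py <<'E'
def shots(k):
    ims={}
    for n in("top","scene"):
        ims[n]=vision.grab_frame(n); cv2.imwrite(f"pics/{n}{k}.png",ims[n][:,:,::-1])
    return ims
def fits(ims,*a,**k):
    for c in(["top"],["scene"],["top","scene"]):
        v,f=fit({n:ims[n] for n in c},*a,**k); print("  ",c,v.round(4),round(float(f),1))
E
python3 - <<'E'
from h import *
pick((.4512,.1337),18,.109); rep("lifted")
robot.move_to([.6122,-.0275,.17],down(18)); robot.pause(.3); rep("over")
ims=shots(2); z=tool()[2]-.023
fits(ims,"round",.106,.106,z,(.612,-.028),(0,.01))
B=lambda i:i[:,:,2]
print("sq tub");fits(ims,"square",.089,.089,.062,(.4522,.1345),(-30,60),B)
a=cv2.imread("pics/top2.png")[130:290,200:360];b=cv2.imread("pics/scene2.png")[130:290,250:410]
cv2.imwrite("pics/c2.png",cv2.resize(np.hstack([a,b]),None,fx=2.5,fy=2.5,interpolation=cv2.INTER_CUBIC))
E
```

```text
grip t=14.2 [0.452  0.1342 0.11  ] yaw 18.0 gap 0.165 F [-1.7  0.4  4.7]
lifted t=14.9 [0.4502 0.1332 0.2175] yaw 18.0 gap 0.165 F [ 0.1 -0.2 -1.7]
over t=16.2 [ 0.6121 -0.026   0.1708] yaw 18.1 gap 0.158 F [ 0.1 -0.3 -0.9]
   ['top'] [ 0.6283 -0.0353  0.0099] 8.2
   ['scene'] [ 0.6107 -0.0291  0.0025] 31.8
   ['top', 'scene'] [ 0.6104 -0.0297  0.    ] 18.4
sq tub
   ['top'] [ 0.4529  0.1374 24.6344] 66.4
   ['scene'] [ 0.451   0.1353 25.0866] 36.5
   ['top', 'scene'] [ 0.4525  0.1369 24.9442] 50.2
```

View pics/c2.png

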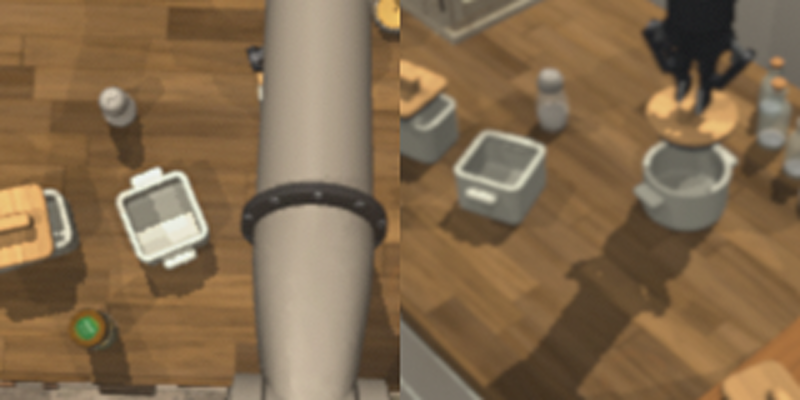

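```bash
cat >> h.py <<'E'
def press(x,y,zhome):
    """lower a held lid into its tub, press to just past home, then report"""
    robot.line_to([x,y,zhome+.022],velocity=.12); robot.pause(.3); rep("above")
    for z in(zhome+.013,zhome+.006,zhome-.003):
        s=robot.line_to([x,y,z],velocity=.025,f_stop=28); rep("press %.4f %s"%(z,s))
        if s: break
E
python3 - <<'E'
from h import *
press(.6128,-.0270,.094)
E
```

```text
above t=17.2 [ 0.6134 -0.027   0.1169] yaw 18.0 gap 0.162 F [ 0.7  0.1 -0.8]
press 0.1070 False t=17.7 [ 0.6126 -0.027   0.1067] yaw 18.0 gap 0.162 F [ 0.5  0.2 -0.6]
press 0.1000 False t=18.1 [ 0.6125 -0.0265  0.1002] yaw 18.0 gap 0.163 F [-1.2  1.1  1.8]
press 0.0910 False t=18.6 [ 0.6129 -0.0269  0.0941] yaw 18.0 gap 0.166 F [-7.6  0.7 16.5]
```

```bash
cat >> h.py <<'E'
def tamp(x,y,ends=((0,0),),f=20):
    fingers.gripper_to(.5); robot.line_to([x,y,.15],velocity=.2); fingers.gripper_to(0.)
    for dx,dy in ends:
        robot.line_to([x+dx,y+dy,.13],velocity=.15); robot.pause(.2)
        s=robot.line_to([x+dx,y+dy,.100],velocity=.03,f_stop=f); rep("tamp %s"%s)
        robot.line_to([x+dx,y+dy,.15],velocity=.2)
    fingers.gripper_to(.5)
E
python3 - <<'E'
from h import *
c,s=np.cos(np.radians(18))*.022,np.sin(np.radians(18))*.022
tamp(.6128,-.0270,((c,s),(-c,-s)))
robot.line_to([.6128,-.027,.22],velocity=.3)
pick((.4298,.3095),103,.109); rep("lifted")
B=lambda i:i[:,:,2]
ims=shots(3)
print("home round");fits(ims,"round",.106,.106,.071,(.613,-.027),(0,.01))
print("obl tub");fits(ims,"oblong",.144,.072,.062,(.43,.31),(70,130),B)
print("sq tub");fits(ims,"square",.089,.089,.062,(.4522,.1345),(-30,60),B)
a=cv2.imread("pics/top3.png")[130:290,165:365];b=cv2.imread("pics/scene3.png")[130:290,210:410]
cv2.imwrite("pics/c3.png",cv2.resize(np.hstack([a,b]),None,fx=2,fy=2,interpolation=cv2.INTER_CUBIC))
E
```

```text
tamp True t=21.1 [ 0.6336 -0.0202  0.1132] yaw 18.0 gap -0.001 F [-0.8  0.5  4.1]
tamp True t=22.8 [ 0.5919 -0.0338  0.1132] yaw 18.0 gap -0.000 F [-0.6 -0.   4.3]
grip t=27.0 [0.4303 0.31   0.1101] yaw 103.0 gap 0.168 F [-0.5 -1.5  5. ]
lifted t=27.7 [0.429  0.3087 0.2175] yaw 103.0 gap 0.166 F [-0.5 -0.3 -1.3]
home round
   ['top'] [ 0.6155 -0.0271  0.0099] 65.0
   ['scene'] [ 0.6131 -0.0299  0.0092] 49.0
   ['top', 'scene'] [ 0.615  -0.0278  0.0033] 55.0
obl tub
   ['top'] [  0.4281   0.3188 108.537 ] 31.2
   ['scene'] [  0.4257   0.317  109.3353] 25.7
   ['top', 'scene'] [  0.4266   0.318  110.4088] 28.0
sq tub
   ['top'] [ 0.4529  0.1375 24.8138] 67.9
   ['scene'] [ 0.451   0.1353 25.0895] 36.7
   ['top', 'scene'] [ 0.4525  0.1369 24.9779] 51.1
```

View pics/c3.png

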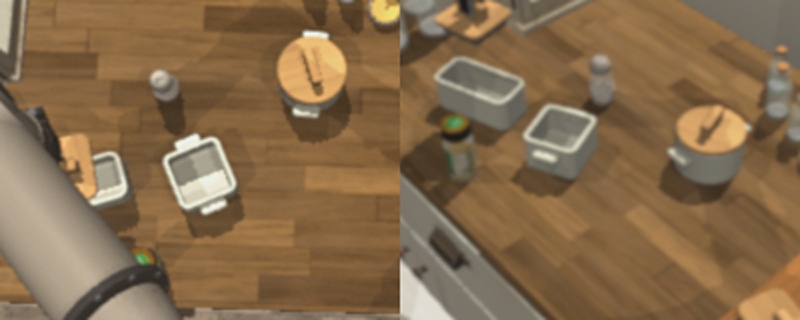

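```bash
python3 - <<'E'
from h import *
robot.move_to([.4508,.1358,.17],down(115)); robot.pause(.4); rep("over")
ims=shots(4); z=tool()[2]-.023
fits(ims,"square",.09,.09,z,(.4508,.1358),(5,45))
print("obl tub");fits(ims,"oblong",.144,.072,.062,(.43,.315),(80,130),lambda i:i[:,:,2])
fits(ims,"oblong",.132,.060,.062,(.43,.315),(80,130),lambda i:-i[:,:,2])
E
```

```text
over t=28.9 [0.4508 0.1366 0.1702] yaw 115.1 gap 0.163 F [-0.  -0.4 -1.7]
   ['top'] [ 0.4401  0.1314 24.4315] 12.5
   ['scene'] [ 0.4475  0.1345 27.3503] 31.5
   ['top', 'scene'] [ 0.4472  0.1344 24.5223] 21.5
obl tub
   ['top'] [  0.4279   0.3203 108.6251] 75.6
   ['scene'] [  0.4254   0.3174 109.2204] 24.8
   ['top', 'scene'] [  0.4276   0.32   108.778 ] 48.3
   ['top'] [  0.4271   0.3191 108.3297] 37.3
   ['scene'] [  0.4256   0.3168 108.6629] 14.4
   ['top', 'scene'] [  0.4265   0.3186 108.7913] 24.9
```

```bash
python3 - <<'E'
from h import *
press(.4517,.1360,.094)
E
```

```text
above t=29.9 [0.4522 0.1361 0.1167] yaw 115.0 gap 0.167 F [-1.   0.3 -1.1]
press 0.1070 False t=30.4 [0.4515 0.1359 0.1067] yaw 115.0 gap 0.159 F [ 0.7  0.1 -1.2]
press 0.1000 False t=30.9 [0.4521 0.1361 0.1001] yaw 115.0 gap 0.160 F [1.8 0.6 0.4]
press 0.0910 True t=31.2 [0.4517 0.136  0.094 ] yaw 115.0 gap 0.164 F [-0.6 -0.6  4.2]
```

```bash
python3 - <<'E'
from h import *
c,s=np.cos(np.radians(115))*.022,np.sin(np.radians(115))*.022
tamp(.4517,.1360,((c,s),(-c,-s)))
robot.line_to([.4517,.136,.22],velocity=.3)
pick((.43,-.34),75,.069); robot.line_to([.43,-.34,.23],velocity=.2); rep("lifted")
robot.move_to([.4258,.3172,.23],down(108.7)); robot.line_to([.4258,.3172,.15],velocity=.2);robot.pause(.4); rep("over")
ims=shots(5)
print("square lid");fits(ims,"square",.09,.09,.071,(.4508,.1358),(5,45))
print("obl lid");fits(ims,"oblong",.145,.073,tool()[2]-.023,(.43,.315),(80,130))
a=cv2.imread("pics/top5.png")[130:290,165:365];b=cv2.imread("pics/scene5.png")[110:270,210:410]
cv2.imwrite("pics/c5.png",cv2.resize(np.hstack([a,b]),None,fx=2,fy=2,interpolation=cv2.INTER_CUBIC))
E
```

```text
tamp True t=33.7 [0.4424 0.156  0.1131] yaw 115.0 gap -0.002 F [-1.1 -1.1  4.6]
tamp True t=35.4 [0.461  0.1161 0.1131] yaw 115.0 gap 0.002 F [-1.1  0.2  5. ]
grip t=39.9 [ 0.4304 -0.3404  0.0699] yaw 75.0 gap 0.165 F [-1.4 -0.1  5.3]
lifted t=41.0 [ 0.4296 -0.3397  0.2289] yaw 75.0 gap 0.164 F [-0.5  0.1 -1.8]
over t=44.3 [0.4261 0.3175 0.1507] yaw 108.7 gap 0.161 F [ 0.4 -0.3 -2.4]
square lid
   ['top'] [ 0.4528  0.1376 25.0617] 62.5
   ['scene'] [ 0.4504  0.1348 25.3766] 51.9
   ['top', 'scene'] [ 0.4522  0.1368 25.2679] 55.2
obl lid
   ['top'] [  0.4291   0.3104 107.2629] 17.6
   ['scene'] [  0.423    0.3142 110.6618] 32.4
   ['top', 'scene'] [  0.4248   0.3115 111.1456] 21.6
```

View pics/c5.png

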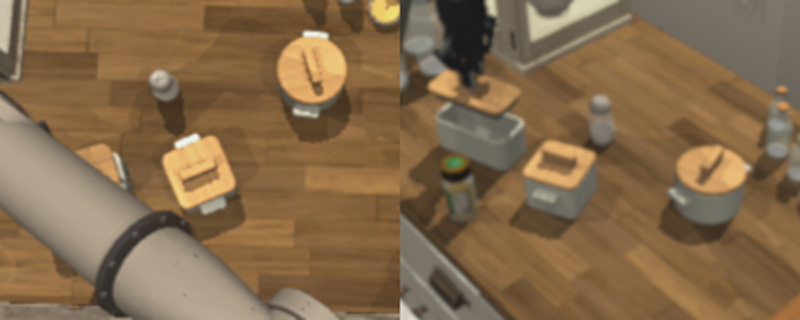

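```bash
python3 - <<'E'
from h import *
press(.4262,.3183,.094)
E
```

```text
above t=45.1 [0.4266 0.3186 0.1167] yaw 108.7 gap 0.165 F [ 0.3 -0.  -1.2]
press 0.1070 False t=45.6 [0.4261 0.3182 0.1068] yaw 108.7 gap 0.164 F [-0.  -0.3 -0.5]
press 0.1000 False t=46.0 [0.4265 0.3187 0.1003] yaw 108.7 gap 0.160 F [0.9 0.5 1.2]
press 0.0910 True t=46.4 [0.4263 0.3185 0.095 ] yaw 108.7 gap 0.163 F [-0.3 -1.1  4.6]
```

```bash
python3 - <<'E'
from h import *
c,s=np.cos(np.radians(108.7))*.022,np.sin(np.radians(108.7))*.022
tamp(.4262,.3183,((c,s),(-c,-s)))
robot.line_to([.4262,.3183,.25],velocity=.3)
robot.move_to([.42,-.2,.25],down(70)); robot.pause(.5); rep("clear")
ims=shots(6)
R=("round",.106,.106,.071,(.613,-.027),(0,.01)),("square",.09,.09,.071,(.4508,.1358),(5,45)),("oblong",.145,.073,.071,(.426,.3173),(80,130))
for a in R: print(a[0]); fits(ims,*a)
a=cv2.imread("pics/top6.png")[130:290,165:365];b=cv2.imread("pics/scene6.png")[110:270,210:410]
cv2.imwrite("pics/c6.png",cv2.resize(np.hstack([a,b]),None,fx=2,fy=2,interpolation=cv2.INTER_CUBIC))
E
```

```text
tamp True t=48.9 [0.4191 0.3392 0.1132] yaw 108.7 gap 0.001 F [-0.9 -0.9  5.2]
tamp True t=50.5 [0.4332 0.2975 0.1132] yaw 108.7 gap -0.002 F [-1.1 -0.4  4.8]
clear t=54.2 [ 0.42   -0.1999  0.25  ] yaw 70.0 gap 0.503 F [1.5 0.4 0.7]
round
   ['top'] [ 0.6153 -0.0269  0.0097] 66.0
   ['scene'] [ 0.6122 -0.0331  0.01  ] 14.5
   ['top', 'scene'] [ 0.6152 -0.0273  0.01  ] 38.5
square
   ['top'] [ 0.453   0.1379 25.0492] 62.0
   ['scene'] [ 0.4505  0.1351 25.6103] 49.9
   ['top', 'scene'] [ 0.4523  0.1371 25.2164] 54.1
oblong
   ['top'] [  0.4273   0.3194 108.4863] 72.9
   ['scene'] [  0.4251   0.3163 108.7557] 40.2
   ['top', 'scene'] [  0.4269   0.3188 108.5481] 54.9
```

View pics/c6.png

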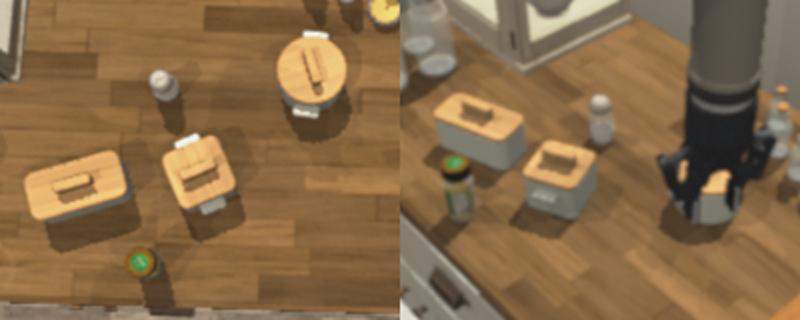

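All three lids sit flush on their own tubs: both ends of each bar were at 96 mm, which is the home height. The salt shaker and spice jar have not moved.

```bash
python3 -c "
from station import workorder
print(workorder.close_job())"
```

```text
the job is handed in; nothing more can be done
None
```

The job is handed in after about 54 s of robot time: each tub wears its own lid, pressed home to within a millimetre at both ends of its bar, and the pictures show the tubs, salt shaker and spice jar still in place.

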